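Release the bench hold-down and keep its bar raised

TASK

The pine rail on the joiner's bench is held under a hinged wooden bar whose steel coupler sits latched on a ball stud. Pull the spring latch sideways by its upright paddle, lift the bar off the ball without letting it drop back, and finish while still holding the bar up, with its latch end at least 90 mm above where it sat, so that a workmate can take the rail out. Leave the rail and the tools lying about where they are.

Things in the scene. Friction and masses are not known exactly. Their poses are not given: they have to be found in the camera images.
- paddle (a point): Centre of the upright steel paddle of the latch on top of the coupler: a plate 12 mm thick (its x), 30 wide (y), 48 high (z), free on all sides; 24 mm above the latch plate, about 130 mm above the bench while seated. It is pulled along this frame's -x: square to the bar, towards the robot's side, away from the round spring barrel. The frame tilts with the bar.
- latch (a joint): Latch travel in m: 0 shut (its bolt hooks 10 mm under the collar of the ball stud and stops the bar 3 mm up), 0.022 fully pulled; the bolt is clear of the collar from about 0.011. Spring: about 4 N at the start, 9.5 N fully pulled; it springs back when let go, so the latch must be kept pulled until the bar is about 20 mm up.
- bar (a joint): Angle in rad of the wooden bar and its coupler about the hinge pin: 0 seated on the ball, grows as the latch end rises, stop at 1.0. It does not stay up by itself. The bar is 280 x 34 x 30 mm, beech, 0.4 to 0.8 kg; the coupler and latch are on its end, 300 mm from the pin. 90 mm of lift is 0.30 rad.
- pivot (a point): Centre of the hinge pin, 77 mm above the bench, fixed. The pin is level, along this frame's x; seated, the bar runs from here along this frame's -y to the ball. The paddle's centre is 300 mm along -y and 53 mm above the pin while seated, and swings upwards about the pin.
- ball (a point): Centre of the ball on its stud (ball 40 mm across, with a 44 mm collar below it), 64 mm above the bench, fixed, inside the coupler.
- rail: Loose pine rail 320 x 48 x 44 mm with two dark mortises, lying crosswise under the bar on the 12 mm base board, its top 2 mm below the bar's pad; origin at the centre of its underside, long along x. Leave it.
- mallet: Loose wooden mallet: head 120 x 80 x 64 mm with a handle 200 mm long towards its -y; origin under the head. Leave it.
- chisel: Loose chisel: wooden handle 28 mm thick, 110 mm long towards +x, blade 150 mm long towards -x; origin under the joint of the two. Leave it.
- offcut: Loose pine offcut 70 x 45 x 30 mm; origin at the centre of its underside. Leave it.

How it is judged (in metres and radians):
On the way, in this order (a step that is already met when the one before it is completed fails the run):
1. the latch is pulled clear while the bar is still seated (value of joint latch above 0.01 m and value of joint bar below 0.04 rad), for 0.05 s.
2. the bar is lifted off the ball by the robot (value of joint bar above 0.1 rad and contact force between the fingers and bar above 1 N), for 0.1 s.
At the end, for the whole second after the job is handed in: The bar stands at more than 0.27 rad (latch end about 80 mm up), still to 0.05 rad/s, carried by the gripper (over 1 N on bar or latch) and not by the rail; the rail is within 20 mm of where it lay (value of joint bar above 0.27 rad and velocity of joint bar between -0.05 and 0.05 rad/s and contact force between the fingers and bar above 1 N and contact force between bar and rail below 0.5 N and distance of rail from where it was at the start of the episode below 0.02 m); the arm keeps its last pose, push and grip.
It fails at once if the bar is let drop (velocity of joint bar below -1 rad/s).
It fails at once if the rail is shifted by more than 20 mm (distance of rail from where it was at the start of the episode above 0.02 m).
It fails at once if a tool or the offcut is shifted by more than 30 mm (distance of any of mallet, chisel, offcut from where it was at the start of the episode above 0.03 m).
It also fails if it takes over 35 s, if anything falls off the work surface, if the arm or the gripper's body presses on something with over 40 N, if the wrist force passes 120 N, or if a joint passes its speed limit or range.

ROBOT

A 7-joint arm with a two-finger parallel gripper is mounted at the origin on the work surface. World frame = base frame: x ahead of the robot, y to its left, z up, the work surface at z = 0. Lengths are in mm, angles in rad, forces in N, time in s.
With the tool pointing down it reaches from about 425 to 925 mm from the base axis. Payload 6.8 kg.
Tool frame: the origin (TCP) lies between the finger pads; the fingertips stand 17 mm ahead of it and the grasp point (between the pads) lies 2 mm behind it; z points along the fingers, y is the line along which they close (so a half turn about z gives the same grasp; the last joint's range is limited). The gripper opens to 88 mm and grips with 3 to 60 N. Pads are 20 mm wide; open, the fingers measure 115 mm over their backs; the gripper's body (75 mm by 178 mm) begins 61 mm behind the grasp point.
Start: joints at [1.099, 0.477, 0.022, 1.555, -0.011, 1.109, -0.083], TCP at [240.194, -630.836, 239.664] pointing down, gripper open.
Joint ranges: [-2.96, 2.96], [-0.34, 2.1], [-1.41, 1.46], [0.24, 2.44], [-1.37, 4.51], [0.17, 1.92], [-2.96, 2.96]. Speed limits (rad/s): [2.39, 2.39, 3.14, 3.14, 3.14, 3.14, 3.14].

INTERFACE

Orientations are given as [roll, pitch, yaw] about the fixed x, y, z axes, in that order (R = Rz(yaw) Ry(pitch) Rx(roll)).
In Python, from bench import bot gives the robot as it stands. The module is installed in compiled form; this text tells all that it offers.
- The arm moves only by the tool servo_tool, never from a script. Its argument "steps" is a list of rows, each a list of 3 entries, a list of its own where there are three numbers: the shift along the world's x, y, z in mm, then the turn, a rotation vector about the world's x, y, z in degrees, then the gripper command: -1 is shut, 1 is fully open, values between are in proportion. In form: [[[x, y, z], [ax, ay, az], hand], ...]. A call has 1 to 5 rows; each row is the pose to reach, as a shift and turn from the pose commanded when the call began; what a row does not reach only later rows make up. A row lasts 1/8 s, in which the tool goes at most 62.5 mm and 10.7 degrees, less where a joint would pass 70% of its speed; a pose out of reach is approached as far as the arm can. A call with a gripper value outside its range is refused whole. The fingers move at their own pace and stop on an object; "squeeze" is the grip in N (left out, the last holds). Time passes only in rows, so rows that repeat a pose let the fingers close. It gives the time, the measured TCP pose, the force, the opening and the grip force at its end, in the units of the state.
- bot.observe(): the state, without advancing time (a new reading comes with each control period).
- bot.read_camera(name): name is "scene" or "side" or "wrist"; returns a dict with "image" (420x560x3 uint8, red, green, blue), "camera_matrix" (3x3 intrinsics, pixels), "origin" and "attitude" of the camera in the world. Camera axes: x right, y down, z forward; pixel columns grow to the right and rows downward; lengths in mm; the calibration is good to about 2 mm. A picture is of the moment at which its call begins. There is no depth.
- bot.sign_off(): hands the job in; it is judged then, once.
Trained networks look in a picture, given as the dict that the camera call returned (one of the last four; its "shot" number tells which), for a name from the list of things; names that differ only in an ending like _2 or _b are one class to them, and where a whole thing is asked for, a point or a joint stands for the part that bears it (a point fixed in the world has none). Each returns a list of dicts, best first, with "confidence" (0 to 1); they miss things now and then, are a little off and sometimes report something else, mostly with a low value. They report only what shows in the picture. A call takes as long as a camera call.
- bot.silhouettes(picture, query): "mask" (420x560 bool, what is visible of it) and "pixel" ([column, row] in pixels, amid what is visible of it).
The state is a dict: "clock": time; "joint_pos": joint angles; "qvel": joint speeds; "joint_efforts": joint torques, N m; "position": TCP position; "tcp_rot": TCP orientation; "force": force on the tool from outside, world axes, zero at the start; "moment": the same for the moment, N m; "grip_width": finger opening in mm; "grasp_force": force on a finger pad.
Only numpy, scipy, OpenCV 4.12 (cv2) and the standard library are available. Lean on these libraries where they do the work, as an engineer would, in place of code of your own. Each camera call takes 0.05 s, during which the arm holds its last target. There are 200 camera calls.

## Working session

There is one attempt and no reset: what is moved stays moved. The work goes in short steps, Python scripts to look and compute and a tool call to move; the robot and the scene stay as the last step left them, time stands still between calls to the robot, and variables do not carry over. Pictures are saved under pics/ and viewed, at most 10 in all, crops included, and the job is handed in when it is done.

Besides the shell and the picture viewer there is one more tool, called after "Call:" by a JSON object that holds its "method" and its "body". servo_tool: Moves the arm, as the interface text tells. Its arguments: {"type":"object","properties":{"steps":{"type":"array","items":{"type":"array"}},"squeeze":{"type":"number"}},"required":["steps"]}

```bash
mkdir -p pics
cat > h.py <<'E'
from bench import bot
import numpy as np, cv2
def ray(p,px):
    K=np.array(p["camera_matrix"]);R=np.array(p["attitude"],float)
    if R.shape!=(3,3):
        from scipy.spatial.transform import Rotation as Ro
        R=Ro.from_euler('xyz',R).as_matrix()
    d=R@np.linalg.solve(K,[px[0],px[1],1.]);return np.array(p["origin"],float),d/np.linalg.norm(d)
def tri(rs):
    A=0;b=0
    for o,d in rs:
        P=np.eye(3)-np.outer(d,d);A=A+P;b=b+P@o
    return np.linalg.solve(A,b)
def onz(r,z): return r[0]+r[1]*(z-r[0][2])/r[1][2]
E
python3 - <<'E'
from h import *
print(bot.observe())
ps={}
for n in("scene","side","wrist"):
    p=bot.read_camera(n);ps[n]=p
    cv2.imwrite(f"pics/{n}0.png",p["image"][:,:,::-1])
    print(n,p["origin"],p["attitude"])
    for q in("paddle","bar","rail","mallet","chisel","offcut"):
        for s in bot.silhouettes(p,q)[:2]: print(q,round(s["confidence"],2),np.round(s["pixel"]),s["mask"].sum(),"z130",np.round(onz(ray(p,s["pixel"]),130)), "z20",np.round(onz(ray(p,s["pixel"]),20)))
im=np.hstack([cv2.resize(ps[n]["image"],(400,300)) for n in("scene","side")])
E
```

```text
{'clock': 0.0, 'joint_pos': array([ 1.09888455,  0.47773786,  0.0223278 ,  1.5564081 , -0.01149483,
        1.10927685, -0.08312858]), 'qvel': array([ 0.00094154, -0.0019439 , -0.00034193,  0.00046754,  0.00014671,
       -0.00036613, -0.00056574]), 'joint_efforts': array([-1.84635182e-04, -5.82855141e+01,  1.53437745e+00, -2.72614539e+01,
       -5.43831394e-02,  1.70057220e-02,  1.35861769e-04]), 'position': array([ 239.99305567, -630.31204698,  238.74149604]), 'tcp_rot': array([-3.13989494e+00,  1.22968394e-04,  3.63818252e-01]), 'force': array([ 0.23169189, -0.52665389, -0.27070876]), 'moment': array([-0.00110635, -0.07238698, -0.00155923]), 'grasp_force': 0.0, 'grip_width': 88.11547566772101}
scene [1199.06991641 -580.40164129  895.08590129] [-2.31164258 -0.00421405  0.80511034]
paddle 0.84 [267. 200.] 364 z130 [560. -15. 130.] z20 [468.  66.  20.]
bar 0.56 [306. 206.] 3575 z130 [629.  34. 130.] z20 [547. 122.  20.]
rail 0.56 [346. 232.] 2612 z130 [737.  35. 130.] z20 [670. 124.  20.]
mallet 0.65 [278. 300.] 4327 z130 [ 766. -178.  130.] z20 [ 704. -120.   20.]
chisel 0.61 [240. 196.] 836 z130 [509. -47. 130.] z20 [410.  30.  20.]
offcut 0.8 [412. 254.] 719 z130 [864.  84. 130.] z20 [816. 179.  20.]
side [ 489.92509647 -626.28500833  550.43488882] [-2.12686197 -0.02384009 -0.12419752]
paddle 0.75 [264. 234.] 610 z130 [548. -23. 130.] z20 [563. 135.  20.]
bar 0.71 [279. 237.] 2834 z130 [574. -36. 130.] z20 [596. 119.  20.]
rail 0.9 [312. 230.] 2847 z130 [641. -18. 130.] z20 [680. 141.  20.]
mallet 0.8 [340. 304.] 5092 z130 [ 644. -216.  130.] z20 [ 684. -109.   20.]
chisel 0.59 [198. 263.] 1087 z130 [428. -99. 130.] z20 [412.  39.  20.]
offcut 0.84 [357. 219.] 492 z130 [741.  15. 130.] z20 [807. 182.  20.]
wrist [ 301.29237686 -608.22906076  385.06966076] [ 2.89759295e+00  7.23804972e-04 -1.20655893e+00]
```

View pics/scene0.png

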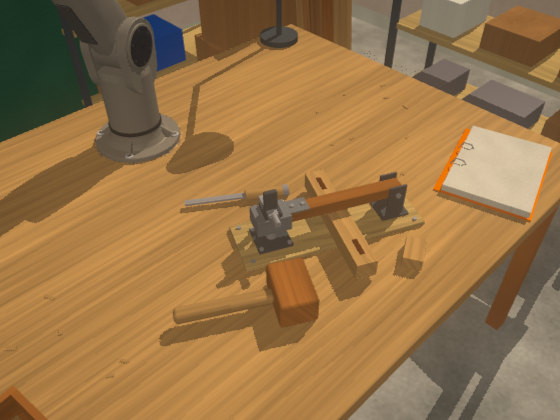

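View pics/side0.png

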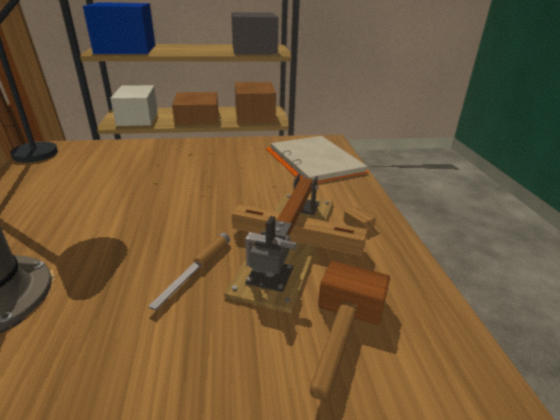

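Run:
```python
from h import *
rs=[];c=[]
for n in("scene","side"):
    p=bot.read_camera(n)
    m=bot.silhouettes(p,"paddle")[0]; ys,xs=np.where(m["mask"]); print(n,m["pixel"],xs.min(),xs.max(),ys.min(),ys.max())
    rs.append(ray(p,m["pixel"]))
    x0,y0=(230,170) if n=="scene" else (225,170)
    im=p["image"][y0:y0+120,x0:x0+190 if n=="scene" else x0+120]
    c.append(cv2.resize(im,None,fx=4,fy=4,interpolation=cv2.INTER_CUBIC))
    np.savez(f"{n}.npz",camera_matrix=p["camera_matrix"],origin=p["origin"],attitude=p["attitude"])
    if n=="scene": print("pin scene",onz(ray(p,(393,193)),77))
    else: print("pin side",onz(ray(p,(305,188)),77))
print(tri(rs))
cv2.imwrite("pics/c1.png",c[0][:,:,::-1]);cv2.imwrite("pics/c2.png",c[1][:,:,::-1])
```

```text
scene [268.4, 200.9] 260 278 190 216
pin scene [696.68164013 251.74707681  77.        ]
side [262.7, 233.7] 245 280 216 265
pin side [679.97199381 253.20198168  77.        ]
[5.47268896e+02 2.45612336e-01 1.13146502e+02]
```

View pics/c1.png

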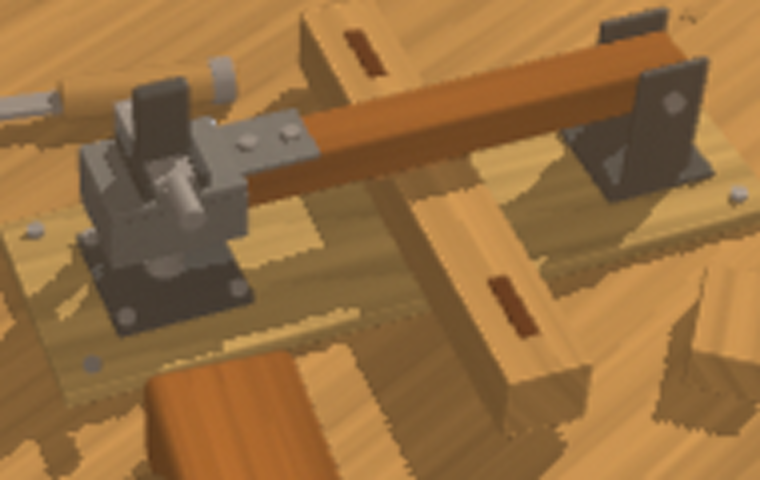

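View pics/c2.png

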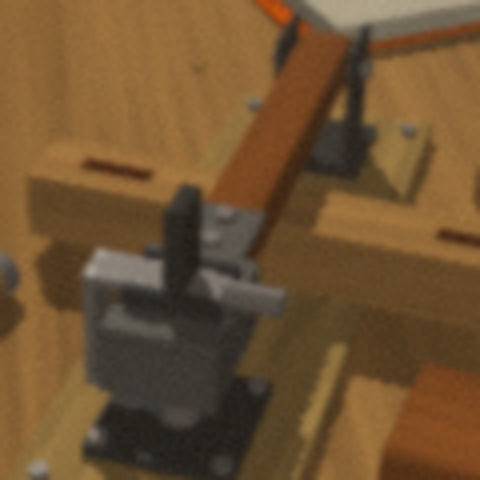

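```bash
cat > t.py <<'E'
from h import *
S=dict(np.load("scene.npz"));D=dict(np.load("side.npz"))
def T(a,b):
    r=[ray(S,(230+a[0]/4,170+a[1]/4)),ray(D,(225+b[0]/4,170+b[1]/4))];x=tri(r)
    return x,[np.linalg.norm(np.cross(x-o,d)).round(1) for o,d in r]
for n,a,b in [("paddle",(161,121),(183,250)),("padtop",(161,84),(183,190)),("cheekscrew",(675,102),(363,68)),
  ("cheektopR",(707,60),(370,28)),("barfarR",(690,58),(350,40)),("barfarL",(665,33),(308,36)),("barnearL",(303,112),(218,203)),("barnearR",(319,157),(265,209)),("barrelend",(190,210),(280,300)),
  ("boltbaseSE",(126,316),(222,462)),("boltbaseNE",(238,289),(258,386))]:
    print(n,*T(a,b))
E
python3 t.py
```

```text
paddle [560.81224161  -7.17025987 123.93176572] [np.float64(1.9), np.float64(1.9)]
padtop [561.86575883  -7.00110675 154.84599435] [np.float64(1.4), np.float64(1.4)]
cheekscrew [709.78049914 256.5696817   75.98764415] [np.float64(0.9), np.float64(0.9)]
cheektopR [715.36217779 273.30444503  98.66560537] [np.float64(1.0), np.float64(1.0)]
barfarR [702.78547004 276.16135809  89.7208484 ] [np.float64(1.9), np.float64(1.9)]
barfarL [676.89001361 287.10505592  87.52779301] [np.float64(1.2), np.float64(1.2)]
barnearL [588.62827902  73.5830594   98.18625702] [np.float64(2.3), np.float64(2.3)]
barnearR [614.54638258  60.57589723  96.25267682] [np.float64(2.4), np.float64(2.4)]
barrelend [606.36482687 -28.8231607  105.61862126] [np.float64(1.0), np.float64(1.0)]
boltbaseSE [578.20550126 -50.85970048  21.61420041] [np.float64(0.8), np.float64(0.8)]
boltbaseNE [605.1274986    8.86631961  19.70931191] [np.float64(0.4), np.float64(0.4)]
```

Call:
{"method": "servo_tool", "body": {"steps": [[[21,41,6],[0,0,3],1],[[42,83,12],[0,0,6],1],[[64,124,18],[0,0,9],1],[[85,165,24],[0,0,12],1],[[106,207,30],[0,0,15.6],1]]}}

```text
clock: 1.88
position: [346.8, -422.5, 270.1]
tcp_rot: [3.141, -0.0, 0.638]
force: [0.2, -0.2, -0.5]
grip_width: 87.8
grasp_force: 0.0
```

Call:
{"method": "servo_tool", "body": {"steps": [[[21,41,4],[0,0,3],1],[[42,83,8],[0,0,6],1],[[64,124,12],[0,0,9],1],[[85,165,16],[0,0,12],1],[[106,207,20],[0,0,15.6],1]]}}

```text
clock: 2.5
position: [452.7, -215.6, 290.1]
tcp_rot: [3.141, 0.0, 0.91]
force: [0.7, -0.1, -1.2]
grip_width: 87.8
grasp_force: 0.0
```

Call:
{"method": "servo_tool", "body": {"steps": [[[21,41,0],[0,0,3],1],[[42,83,0],[0,0,6],1],[[64,124,0],[0,0,9],1],[[85,165,0],[0,0,12],1],[[106,207,0],[0,0,15.5],1]]}}

```text
clock: 3.12
position: [558.8, -8.7, 289.9]
tcp_rot: [3.141, 0.0, 1.18]
force: [0.0, -0.4, 0.1]
grip_width: 88.3
grasp_force: 0.0
```

Call:
{"method": "servo_tool", "body": {"steps": [[[0,0,0],[0,0,0],1],[[0,0,0],[0,0,0],1]]}}

```text
clock: 3.38
position: [557.9, -10.6, 289.5]
tcp_rot: [-3.141, 0.001, 1.178]
force: [-1.2, -0.7, -0.9]
grip_width: 87.8
grasp_force: 0.0
```

Run:
```python
from h import *
o=bot.observe();print(o["clock"],o["position"],o["tcp_rot"],o["joint_pos"])
p=bot.read_camera("wrist");print(p["origin"],p["attitude"])
np.savez("wrist.npz",camera_matrix=p["camera_matrix"],origin=p["origin"],attitude=p["attitude"])
for s in bot.silhouettes(p,"paddle"): 
  ys,xs=np.where(s["mask"]);print(s["confidence"],s["pixel"],xs.min(),xs.max(),ys.min(),ys.max(),onz(ray(p,s["pixel"]),154))
cv2.imwrite("pics/w1.png",p["image"][:,:,::-1])
```

```text
3.375 [557.94746757 -10.61594814 289.48053876] [-3.14136325e+00  7.64954399e-04  1.17798126e+00] [ 0.30039319  0.27871789 -0.47824816  1.75306995  0.14012744  1.14405323
 -0.61316647]
[583.0043696   49.24235563 434.81907468] [ 2.89749340e+00  1.03665004e-03 -3.92351217e-01]
0.67 [269.3, 195.9] 240 301 178 219 [552.35827437   6.88831502 154.        ]
```

View pics/w1.png

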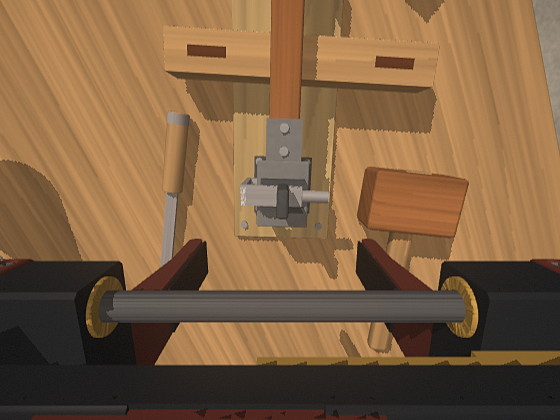

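Run:
```python
from h import *
W=dict(np.load("wrist.npz"));print(W["camera_matrix"])
from scipy.spatial.transform import Rotation as Ro
R=Ro.from_euler('xyz',W["attitude"]).as_matrix()
def pr(X):
    v=W["camera_matrix"]@R.T@(X-W["origin"]);return (v[:2]/v[2]).round(1)
th=np.radians(-22.5);ex=np.array([np.cos(th),np.sin(th),0]);ey=np.array([-np.sin(th),np.cos(th),0])
for c in [(561,-7),(566,-9)]:
  for z in(106,154):
    print(c,z,[list(pr(np.array([*c,z])+6*a*ex+15*b*ey)) for a in(-1,1) for b in(-1,1)])
for u,v,z in [(271,100,92),(302,100,92),(282,219,154),(284,182,154),(245,225,12),(318,226,12)]: print(u,v,onz(ray(W,(u,v)),z))
im=cv2.imread("pics/w1.png")[140:240,220:345];cv2.imwrite("pics/w1c.png",cv2.resize(im,None,fx=6,fy=6,interpolation=cv2.INTER_CUBIC))
```

```text
[[294.46352178   0.         281.53328236]
 [  0.         294.46352178 215.054806  ]
 [  0.           0.           1.        ]]
(561, -7) 106 [[np.float64(277.6), np.float64(209.5)], [np.float64(277.5), np.float64(183.4)], [np.float64(288.1), np.float64(209.5)], [np.float64(288.2), np.float64(183.4)]]
(561, -7) 154 [[np.float64(276.9), np.float64(220.4)], [np.float64(276.8), np.float64(190.3)], [np.float64(289.1), np.float64(220.4)], [np.float64(289.3), np.float64(190.3)]]
(566, -9) 106 [[np.float64(282.3), np.float64(209.5)], [np.float64(282.3), np.float64(183.4)], [np.float64(292.8), np.float64(209.5)], [np.float64(293.0), np.float64(183.4)]]
(566, -9) 154 [[np.float64(282.4), np.float64(220.3)], [np.float64(282.4), np.float64(190.2)], [np.float64(294.5), np.float64(220.3)], [np.float64(294.9), np.float64(190.2)]]
271 100 [588.9567267   94.67761479  92.        ]
302 100 [620.27316701  81.71377266  92.        ]
282 219 [554.88438321 -19.15443458 154.        ]
284 182 [570.62409506  13.91785062 154.        ]
245 225 [486.09532824 -41.19625941  12.        ]
318 226 [586.21835612 -84.27260775  12.        ]
```

View pics/w1c.png

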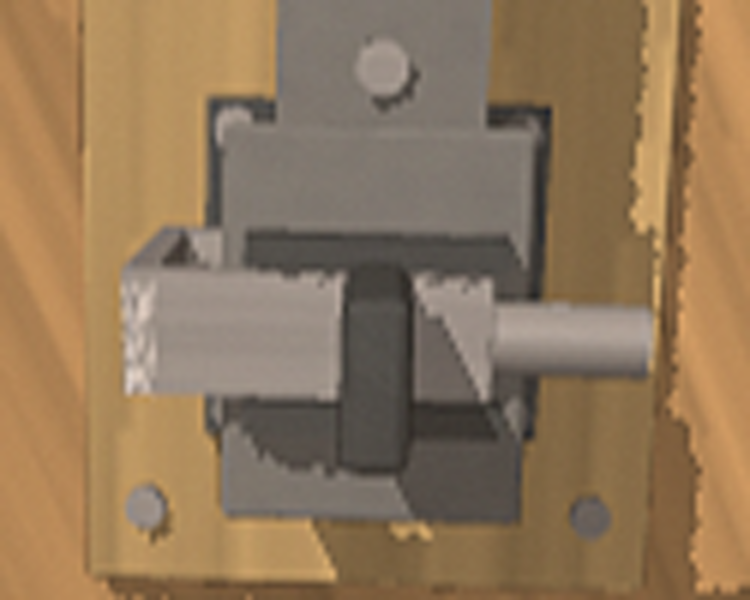

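Call:
{"method": "servo_tool", "body": {"steps": [[[3,4.5,-30],[0,0,0],1],[[3,4.5,-65],[0,0,0],1],[[3,4.5,-100],[0,0,0],1],[[3,4.5,-130],[0,0,0],1],[[3,4.5,-153],[0,0,0],1]]}}

```text
clock: 4.1
position: [560.5, -7.2, 135.5]
tcp_rot: [-3.141, 0.001, 1.176]
force: [0.2, 0.9, 0.2]
grip_width: 87.8
grasp_force: 0.0
```

Call:
{"method": "servo_tool", "body": {"steps": [[[0,0,0],[0,0,0],0.2],[[0,0,0],[0,0,0],-0.3],[[0,0,0],[0,0,0],-0.55]], "squeeze": 20}}

```text
clock: 4.47
position: [562.0, -5.6, 138.0]
tcp_rot: [3.14, -0.001, 1.178]
force: [-1.0, -0.3, -0.9]
grip_width: 61.3
grasp_force: 0.0
```

Run:
```python
from h import *
c=[]
o=bot.observe();print(o["clock"],o["position"],o["tcp_rot"],o["force"])
p=bot.read_camera("scene");a=p["image"][130:270,190:330]
q=bot.read_camera("side");b=q["image"][150:290,200:340]
cv2.imwrite("pics/g1.png",cv2.resize(np.hstack([a,b])[:,:,::-1],(800,400),interpolation=cv2.INTER_CUBIC))
```

```text
4.475 [561.97328831  -5.63680469 137.9596662 ] [ 3.13950041e+00 -7.01346348e-04  1.17815052e+00] [-1.00624137 -0.32273501 -0.90305456]
```

View pics/g1.png

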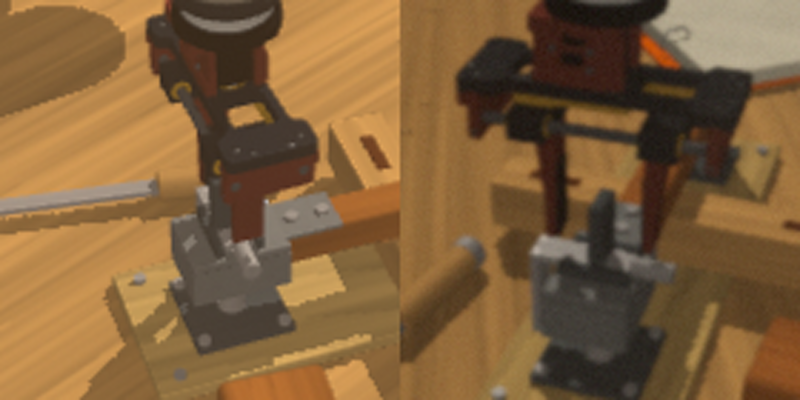

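Call:
{"method": "servo_tool", "body": {"steps": [[[0,0,0],[0,0,0],-0.6],[[0,0,0],[0,0,0],-0.8],[[0,0,0],[0,0,0],-1],[[0,0,0],[0,0,0],-1],[[0,0,0],[0,0,0],-1]], "squeeze": 20}}

```text
clock: 5.2
position: [561.0, -5.2, 136.6]
tcp_rot: [-3.141, -0.0, 1.178]
force: [-1.3, 1.0, 1.8]
grip_width: 12.0
grasp_force: 20.0
```

Call:
{"method": "servo_tool", "body": {"steps": [[[0,0,0],[0,0,0],-1],[[0,0,0],[0,0,0],-1],[[0,0,0],[0,0,0],-1]], "squeeze": 55}}

```text
clock: 5.58
position: [561.0, -5.3, 136.6]
tcp_rot: [-3.141, -0.0, 1.178]
force: [-2.3, 0.3, 0.9]
grip_width: 11.8
grasp_force: 54.9
```

Call:
{"method": "servo_tool", "body": {"steps": [[[-3.7,1.5,0],[0,0,0],-1],[[-7.4,3,0],[0,0,0],-1],[[-11.1,4.6,0],[0,0,0],-1],[[-14.8,6.1,0],[0,0,0],-1],[[-15.7,6.5,0],[0,0,0],-1]]}}

```text
clock: 6.2
position: [547.4, 0.8, 137.1]
tcp_rot: [3.137, -0.002, 1.178]
force: [8.0, -0.6, -4.9]
grip_width: 12.0
grasp_force: 54.9
```

Call:
{"method": "servo_tool", "body": {"steps": [[[0,0,0],[0,0,0],-1],[[0,0,0],[0,0,0],-1]]}}

```text
clock: 6.45
position: [547.7, 0.7, 137.2]
tcp_rot: [3.137, -0.002, 1.178]
force: [8.3, -1.4, -6.1]
grip_width: 11.8
grasp_force: 54.9
```

Call:
{"method": "servo_tool", "body": {"steps": [[[-1.2,2.0,6],[-1.15,0.48,0],-1],[[-0.7,3.5,13],[-2.31,0.96,0],-1],[[0.7,6.7,25.9],[-4.62,1.91,0],-1],[[2.2,10.4,38.6],[-6.93,2.87,0],-1],[[3.9,14.7,51.2],[-9.24,3.83,0],-1]], "squeeze": 60}}

```text
clock: 7.08
position: [551.4, 15.5, 188.5]
tcp_rot: [3.138, 0.174, 1.178]
force: [8.6, -1.1, -6.6]
grip_width: 11.6
grasp_force: 59.9
```

Call:
{"method": "servo_tool", "body": {"steps": [[[2.0,4.7,12.3],[-2.31,0.96,0],-1],[[4.1,9.9,24.4],[-4.62,1.91,0],-1],[[6.5,15.6,36.2],[-6.93,2.87,0],-1],[[9.0,21.8,47.8],[-9.24,3.83,0],-1],[[9.0,21.8,47.8],[-9.24,3.83,0],-1]]}}

```text
clock: 7.7
position: [560.3, 37.3, 236.0]
tcp_rot: [3.138, 0.349, 1.178]
force: [8.5, -2.4, -5.6]
grip_width: 11.7
grasp_force: 59.9
```

Call:
{"method": "servo_tool", "body": {"steps": [[[0,0,0],[0,0,0],-1],[[0,0,0],[0,0,0],-1],[[0,0,0],[0,0,0],-1],[[0,0,0],[0,0,0],-1]]}}

```text
clock: 8.2
position: [560.1, 37.0, 235.3]
tcp_rot: [3.138, 0.348, 1.178]
force: [8.1, -1.1, -6.2]
grip_width: 11.9
grasp_force: 59.9
```

Run:
```python
from h import *
q=bot.read_camera("scene");p=bot.read_camera("side")
cv2.imwrite("pics/f1.png",cv2.resize(np.hstack([q["image"][90:330,150:450],p["image"][90:330,150:450]])[:,:,::-1],(800,320)))
for n in("rail","mallet","chisel","offcut"):
    for s in bot.silhouettes(q,n)[:1]: print(n,s["pixel"])
o=bot.observe();print(o["clock"],o["position"],o["force"],o["qvel"].round(4))
```

```text
rail [345.8, 233.5]
mallet [279.6, 302.0]
chisel [229.9, 197.9]
offcut [412.7, 251.4]
8.5 [560.06252291  36.94931724 235.30322096] [ 8.2528823  -1.65366354 -5.16885182] [-0.0004 -0.0009  0.0003 -0.0016  0.0014 -0.0001 -0.0007]
```

View pics/f1.png

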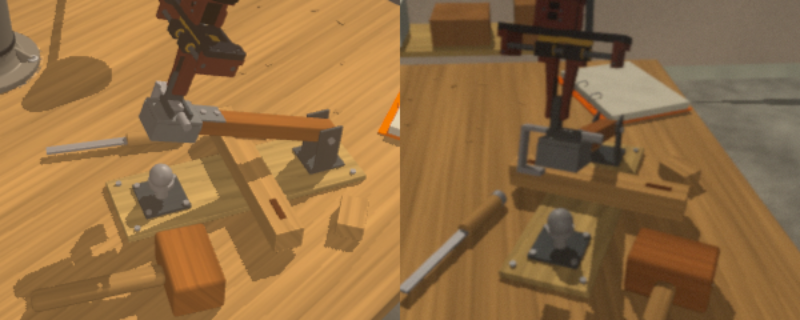

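The picture shows the bar lifted clear, with the bare ball at about (160,180) in the left half. The rail and tools are where they were.

```bash
python3 -c "
from bench import bot
print(bot.sign_off())"
```

```text
the job is handed in; nothing more can be done
None
```

The latch was pulled and the bar lifted off the ball; I handed the job in with the gripper still holding the bar up by its paddle, its latch end about 98 mm up (0.35 rad by the tool's pose). The rail and tools look undisturbed in the last picture, and the sign-off gave no verdict.

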